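Fit the drain camera's battery and set its lamp dial

ROBOT

A 6-joint arm with a two-finger parallel gripper is mounted at the origin on the work surface. World frame = base frame: x ahead of the robot, y to its left, z up, the work surface at z = 0. Lengths are in m, angles in rad, forces in N, time in s.
With the tool pointing down it reaches from about 0.25 to 0.8 m from the base axis. Payload 8.5 kg.
Tool frame: the origin (TCP) lies between the finger pads; the fingertips stand 25 mm ahead of it and the grasp point (between the pads) lies 6 mm ahead of it; z points along the fingers, y is the line along which they close (so a half turn about z gives the same grasp; the last joint's range is limited). The gripper opens to 85 mm and grips with 20 to 120 N. Pads are 22 mm wide; open, the fingers measure 114 mm over their backs; the gripper's body (76 mm by 85 mm) begins 54 mm behind the grasp point. The pads swing forward as they close: fully open they stand 13 mm farther back than shut.
Start: joints at [-1.124, 0.238, -0.013, 1.319, 0, 1.571], TCP at [0.227, -0.473, 0.256] pointing down, gripper open.
Joint ranges: [-2.66, 2.66], [-1.03, 1.9], [-1.14, 1.46], [-1.82, 2.27], [-1.45, 1.34], [-3.14, 3.14]. Speed limits (rad/s): [2.22, 2.22, 2.79, 3.14, 3.14, 3.14].

INTERFACE

Orientations are given as a unit quaternion [x, y, z, w].
In Python, from station import arm gives the robot as it stands.
- The arm moves only by the tool arm_command, never from a script. Its argument "increments" is a list of rows, each a list of 3 entries, a list of its own where there are three numbers: the shift along the tool's x, y, z in mm, then the turn, a rotation vector about the tool's x, y, z in degrees, then the closure, from 0 (fully open) to 1 (shut). A call has 1 to 10 rows; each row shifts and turns the commanded pose from where the row before left it, along the tool's axes as they then stand; what a row does not reach is not made up. A row lasts 1/12 s, in which the tool goes at most 41.7 mm and 7.16 degrees, less where a joint would pass 70% of its speed; a pose out of reach is approached as far as the arm can. A call with a gripper value outside its range is refused whole. The fingers move at their own pace and stop on an object; the grip force is fixed at half the most. Time passes only in rows, so rows that do not move let the fingers close. It gives the time, the measured TCP pose, the force, the opening and the grip force at its end, in the units of the state.
- arm.get_obs(): the state, without advancing time (a new reading comes with each control period).
- arm.camera(name): name is "scene" or "side" or "wrist"; returns the picture (384x512x3 uint8, blue, green, red); there is no depth.
- arm.get_calibration(name): a dict with "K" (3x3 intrinsics, pixels), "rvec" (rotation vector, rad) and "tvec" (3), from world to camera coordinates, as OpenCV has them; the wrist camera has in their place "hand_eye" (4x4, takes a point from camera to tool coordinates, whose origin is the TCP and whose axes are the flange's). Camera axes: x right, y down, z forward; pixel columns grow to the right and rows downward; lengths in m; the calibration is good to about 2 mm. A picture is of the moment at which its call begins: read the wrist's pose just before it. get_calibration takes no time and is no camera call.
- arm.close_job(): hands the job in; it is judged then, once.
The state is a dict: "time": time; "joint_positions": joint angles; "dq": joint speeds; "effort": joint torques, N m; "tcp_pos": TCP position; "tcp_rot": TCP orientation; "ft_force": force on the tool from outside, world axes, zero at the start; "wrist_torque": the same for the moment, N m; "finger_gap": finger opening in m; "grasp_force": force on a finger pad.
Only numpy, scipy, OpenCV 4.12 (cv2) and the standard library are available. Lean on these libraries where they do the work, as an engineer would, in place of code of your own. Each camera call takes 0.05 s, during which the arm holds its last target. There are 200 camera calls.

TASK

Slide the larger, slotted battery pack (not the small plain one) up the sloping shoe on the drain camera console, fully home, so that its detent holds it when you let go. Then turn the lamp dial beside it so that its pointer stands at the long mark on the scale. Leave all the other things on the table where they are.

Things in the scene. Friction and masses are not known exactly. Their poses are not given: they have to be found in the camera images.
- pack: slotted battery pack, 84 (x) x 48 (y) x 50 (z) mm, 0.4 kg, grey on a black foot; starts upright on the table left or right of the console, front (+x) roughly away from the robot. Origin: centre of underside. Four cross ribs on top at the rear, a short lengthwise bar at the front. Grip it across its 48 mm width, anywhere up its plain sides
- pack_slot (a point): mouth of the T slot in the pack's underside: the pack's axes, point at the underside's front edge (pack x = +42). Slot open at the front, closed by a wall in the last 5 mm at the rear. Two lips 5 mm thick leave a gap 18 mm wide; above them it is 30 mm wide, roof 13.5 mm above the underside, with a pocket for the detent
- shoe: battery shoe on the deck. Origin: where the pack's origin is when home (axes then equal too). x up the slope, y left, z the deck's normal, 30 degrees off vertical towards the robot. z = 0 is a flat slippery liner, 56 mm wide, x = -116 to +44, on which the pack slides. Deck is free 45 mm to the right of the pack, 70 mm to its left. Let go before home, the pack slides down and off
- rail_nose (a point): tip, at liner level, of the rounded lower end of the T rail (shoe x = -30 mm, y = 0, shoe's axes). Rail runs up to shoe x = +34: stem 14 mm wide, 7 high, head 26 mm wide, z = 7 to 12: 2 mm clearance each side in the pack's slot. Set the pack on the liner below the nose (pack's origin at shoe x = -76 or less), then slide it up along +x
- detent_point (a point): sprung detent, a steel wedge on the rail, 17 mm above the liner (shoe x = +22). It snaps into the pack's pocket when the pack is home (play 1.5 mm each way): push about 10 N over the last 20 mm. A stop block 28 mm high stands 2 mm beyond the home pack's front
- console: drain camera console, grey wedge 290 mm wide (y), 250 deep (x), fixed. Origin: centre of underside; front at -x, with a low carrying handle to x = -155. Deck rises at 30 degrees from 45 mm height at x = -120 to 150 mm at x = +62; behind it a bank with a screen up to 215 mm, then the lid folded down. Shoe on the right half of the deck, dial on the left, keypad below the dial
- knob (a joint): angle of the lamp dial, rad, 0 to 4.71, grows clockwise looking onto the deck. 0: pointer straight down the slope, towards the robot. Marks every 30 degrees, the long one at 2.09 rad (120 degrees). Stays where it is left
- knob_grip (a point): on the dial's axis, 37 mm above the deck, 7 mm below the top of its grip bar. z along the axis (deck's normal); x along the bar, pointer (white line on top) at the -x end; turns with the dial. Bar 42 mm long, 14 wide (y), 32 high, on a disc of 22 mm radius whose top is 14 mm above the deck; base radius 34
- small_pack: small battery pack, a plain grey block 62 x 44 x 34 mm without a slot: it belongs to another device. Origin: centre of its underside. Leave it alone
- bottle: blue detergent bottle, radius 34, 190 mm tall, standing just beyond the front end of the slotted pack. Origin: centre of its underside. Leave it alone
- tape_measure: tape measure, yellow case 62 x 36 x 58 mm, near the rear end of the slotted pack. Origin: centre of its underside. Leave it alone
- jar: white jar, radius 32, 100 mm tall, beyond the small pack. Origin: centre of its underside. Leave it alone
- torch: black torch lying down, 140 x 36 x 30 mm, near the small pack. Origin: centre of its underside. Leave it alone
- paper_roll: paper roll standing on end, radius 52, 100 mm tall. Origin: centre of its underside. Leave it alone
- screwdriver: screwdriver lying down, 180 mm long, 26 mm thick, on the left. Origin: centre of its underside. Leave it alone

How it is judged:
On the way, in this order (a step that is already met when the one before it is completed fails the run):
1. the slotted pack is home on the shoe, held by the detent with the fingers off it (x of pack in the frame of shoe between -0.004 and 0.004 m and y of pack in the frame of shoe between -0.004 and 0.004 m and z of pack in the frame of shoe between -0.003 and 0.004 m and angle between the z axis of pack and the z axis of shoe, either way round below 0.07 rad and contact force between pack and the fingers below 0.3 N), for 0.3 s.
2. the dial's pointer stands at the long mark (value of joint knob between 1.964 and 2.224 rad), for 0.2 s.
At the end, for the whole second after the job is handed in: The slotted pack is home on the shoe, let go and at rest: origin within 4 mm of the shoe's along and across the rail and 3 mm below to 4 mm above, z axes within 0.07 rad. The dial rests at 2.09 rad within 0.13. No other loose thing has moved over 40 mm (all of step 1 and all of step 2 and linear speed of pack below 0.02 m/s and velocity of joint knob between -0.05 and 0.05 rad/s); the robot touches nothing.
It fails at once if another loose thing on the table moved by more than 40 mm (distance of any of small_pack, bottle, tape_measure, jar, torch, paper_roll, screwdriver from where it was at the start of the episode above 0.04 m).
It also fails if it takes over 67 s, if anything falls off the work surface, if the arm or the gripper's body presses on something with over 40 N, if the wrist force passes 120 N, or if a joint passes its speed limit or range.

## Working session

There is one attempt and no reset: what is moved stays moved. The work goes in short steps, Python scripts to look and compute and a tool call to move; the robot and the scene stay as the last step left them, time stands still between calls to the robot, and variables do not carry over. Pictures are saved under pics/ and viewed, at most 13 in all, crops included, and the job is handed in when it is done.

Besides the shell and the picture viewer there is one more tool, called after "Emit:" as name(argument=value, ...), one argument or row to a line, values as JSON. arm_command: Moves the arm, as the interface text tells. Its arguments: {"type":"object","properties":{"increments":{"type":"array"}},"required":["increments"]}

```bash
ls; mkdir -p pics; cat > h.py <<'E'
import numpy as np, cv2
from scipy.spatial.transform import Rotation as R
from station import arm
def cam(n):
    c=arm.get_calibration(n);K=np.array(c["K"],float)
    if n=="wrist":
        o=arm.get_obs();T=np.eye(4);T[:3,:3]=R.from_quat(o["tcp_rot"]).as_matrix();T[:3,3]=o["tcp_pos"]
        T=T@np.array(c["hand_eye"]);return K,T[:3,:3],T[:3,3]
    Rm=cv2.Rodrigues(np.array(c["rvec"],float))[0];t=np.array(c["tvec"],float).ravel()
    return K,Rm.T,-Rm.T@t
def ray(C,uv):
    K,Rc,p=C;d=Rc@np.linalg.inv(K)@np.array([uv[0],uv[1],1.]);return p,d/np.linalg.norm(d)
def onplane(C,uv,z=0,n=(0,0,1),q=None):
    p,d=ray(C,uv);n=np.array(n,float);q=np.array([0,0,z]) if q is None else np.array(q)
    return p+d*((q-p)@n)/(d@n)
def tri(C1,u1,C2,u2):
    p1,d1=ray(C1,u1);p2,d2=ray(C2,u2)
    s=np.linalg.lstsq(np.c_[d1,-d2],p2-p1,rcond=None)[0];a=p1+s[0]*d1;b=p2+s[1]*d2
    return (a+b)/2,np.linalg.norm(a-b)
def proj(C,P):
    K,Rc,p=C;q=K@(Rc.T@(np.array(P)-p));return q[:2]/q[2]
E
python3 - <<'E'
from h import *
for n in("scene","side","wrist"):
    C=cam(n);im=arm.camera(n);cv2.imwrite(f"pics/{n}0.png",im);print(n,C[0][0,0],C[2].round(3),C[1][:,2].round(2))
a=[cv2.imread(f"pics/{n}0.png") for n in("scene","side")]
cv2.imwrite("pics/s0x.png",cv2.resize(a[0],(800,600),interpolation=cv2.INTER_CUBIC))
cv2.imwrite("pics/d0x.png",cv2.resize(a[1],(800,600),interpolation=cv2.INTER_CUBIC))
print(arm.get_obs())
E
```

```text
pics
scene 358.62226673783357 [ 0.84  -0.549  1.131] [-0.28  0.44 -0.85]
side 390.2153927484308 [-0.208  0.672  0.794] [ 0.6  -0.58 -0.56]
wrist 286.7083381254263 [ 0.291 -0.443  0.373] [-0.26 -0.12 -0.96]
{'time': 0.15, 'joint_positions': array([-1.12401955e+00,  2.38667200e-01, -1.40692346e-02,  1.31920543e+00,
       -3.12299115e-05,  1.57078802e+00]), 'dq': array([-0.0003977 , -0.00125935,  0.00190933,  0.00172312,  0.0017441 ,
       -0.00125998]), 'effort': array([ 9.90802400e-04, -5.39077628e+01,  3.46598268e+01,  1.43696353e-02,
        1.66660516e-05, -1.30672220e-05]), 'tcp_pos': array([ 0.22669556, -0.4732039 ,  0.25580922]), 'tcp_rot': array([ 9.75151319e-01,  2.21539110e-01, -1.42113019e-04, -5.55078122e-04]), 'ft_force': array([-0.71015599, -0.29749095,  0.41827173]), 'wrist_torque': array([ 0.05628533,  0.01971957, -0.03235695]), 'grasp_force': 0.0, 'finger_gap': 0.0851439363223808}
```

View pics/s0x.png

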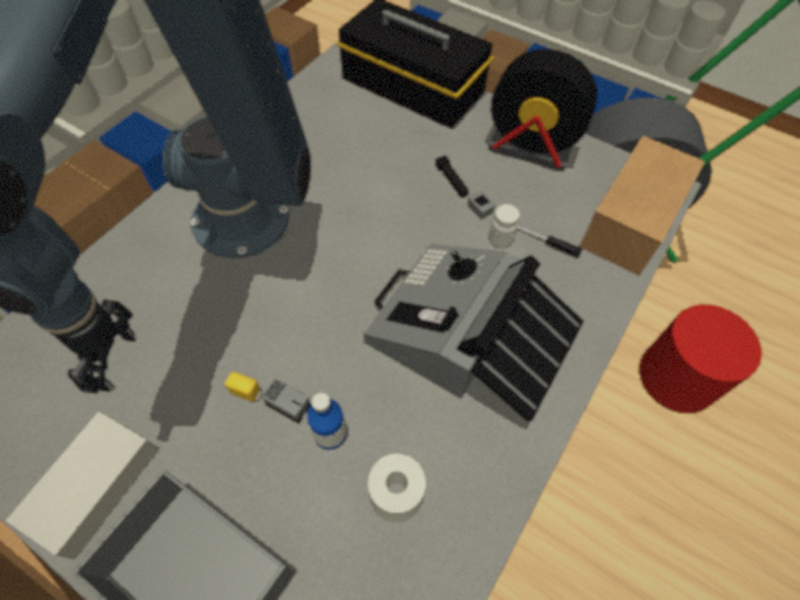

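View pics/d0x.png

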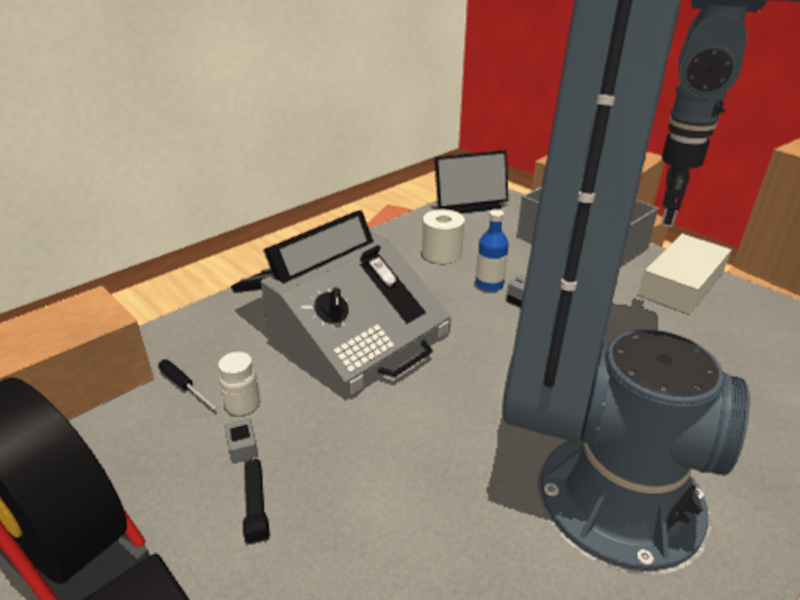

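Scene picture (800x600): slotted pack at (285,399), tape at (242,386), bottle base about (328,440), console around (460,320), with its liner at (425,315) and dial at (462,268). In the side picture the dial is at (333,305), the liner runs from (372,250) to (412,318), and the arm hides the pack.

```bash
python3 - <<'E'
from h import *
C=cam("scene");D=cam("side");s=.64
for n,uv,z in(("pack",(285,396),.05),("tape",(242,383),.058),("bottlecap",(320,402),.19),("roll",(398,483),.1)):
    print(n,onplane(C,(uv[0]*s,uv[1]*s),z).round(3))
print("dial",tri(C,(462*s,266*s),D,(335*s,298*s)))
im=cv2.imread("pics/scene0.png")
a=cv2.resize(im[225:290,135:235],None,fx=4,fy=4,interpolation=cv2.INTER_CUBIC)
b=cv2.resize(im[140:265,225:380],(620,500),interpolation=cv2.INTER_CUBIC)
d=cv2.imread("pics/side0.png")
cv2.imwrite("pics/crop1.png",b)
w=cv2.imread("pics/wrist0.png")
e=np.zeros((600,800,3),np.uint8);e[:260,:400]=a;e[260:600,:453]=cv2.resize(w,(453,340))
e[:300,410:790]=cv2.resize(d[130:280,160:350],(380,300),interpolation=cv2.INTER_CUBIC)
cv2.imwrite("pics/crop0.png",e)
E
```

```text
pack [ 0.424 -0.321  0.05 ]
tape [ 0.336 -0.35   0.058]
bottlecap [ 0.536 -0.325  0.19 ]
roll [ 0.716 -0.346  0.1  ]
dial (array([0.57947516, 0.10249776, 0.13307651]), np.float64(0.004793848681304157))
```

View pics/crop0.png

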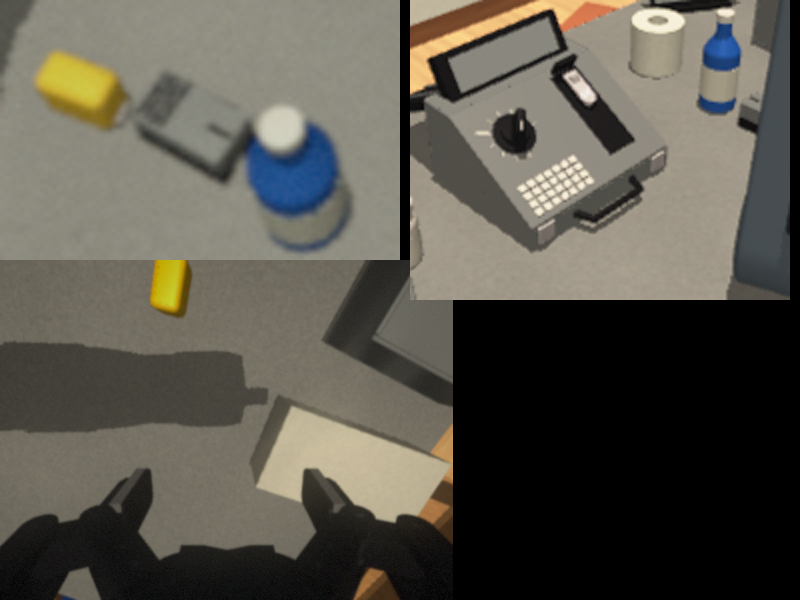

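View pics/crop1.png

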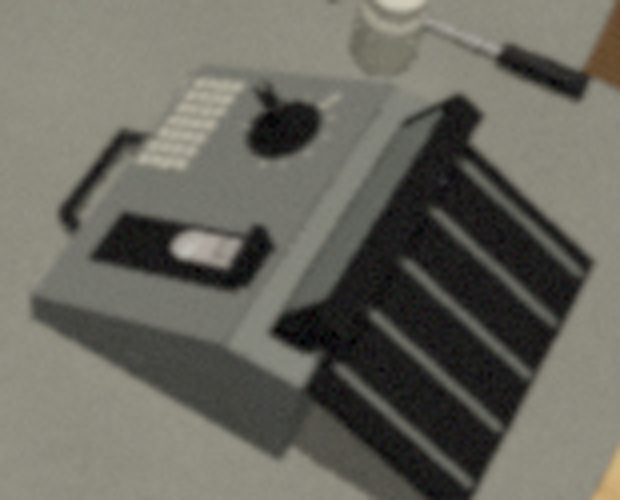

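Pack top shows in the crop: ribs at the rear facing the tape, front by the bottle. I'll move the wrist camera over it for a measurement.

Emit:
arm_command(
  increments=[
    [[36,-9,-10],[0,0,0],0],
    [[36,-9,-10],[0,0,0],0],
    [[36,-9,-8],[0,0,0],0],
    [[36,-9,-8],[0,0,0],0],
    [[36,-9,-8],[0,0,0],0],
    [[36,-9,0],[0,0,0],0],
    [[0,0,0],[0,0,6.4],0],
    [[0,0,0],[0,0,6.4],0],
    [[0,0,0],[0,0,6.4],0],
    [[0,0,0],[0,0,6.4],0],
  ],
)

```text
time: 0.98
tcp_pos: [0.3986, -0.3309, 0.3]
tcp_rot: [1.0, -0.002, -0.0, -0.0]
ft_force: [-0.3, 0.5, -0.3]
finger_gap: 0.0855
grasp_force: 0.0
```

```bash
python3 - <<'E'
from h import *
o=arm.get_obs();print(o["tcp_pos"],R.from_quat(o["tcp_rot"]).as_matrix().round(3),o["time"])
np.save("pose1.npy",np.r_[o["tcp_pos"],o["tcp_rot"]])
for n in ("wrist","side","scene"): cv2.imwrite(f"pics/{n}1.png",arm.camera(n))
w=cv2.imread("pics/wrist1.png");e=cv2.resize(w,(800,600),interpolation=cv2.INTER_CUBIC)
cv2.imwrite("pics/w1.png",e)
E
```

```text
[ 0.3985608  -0.33093387  0.3000045 ] [[ 1.    -0.004 -0.001]
 [-0.004 -1.     0.   ]
 [-0.001 -0.    -1.   ]] 0.9833
```

View pics/w1.png

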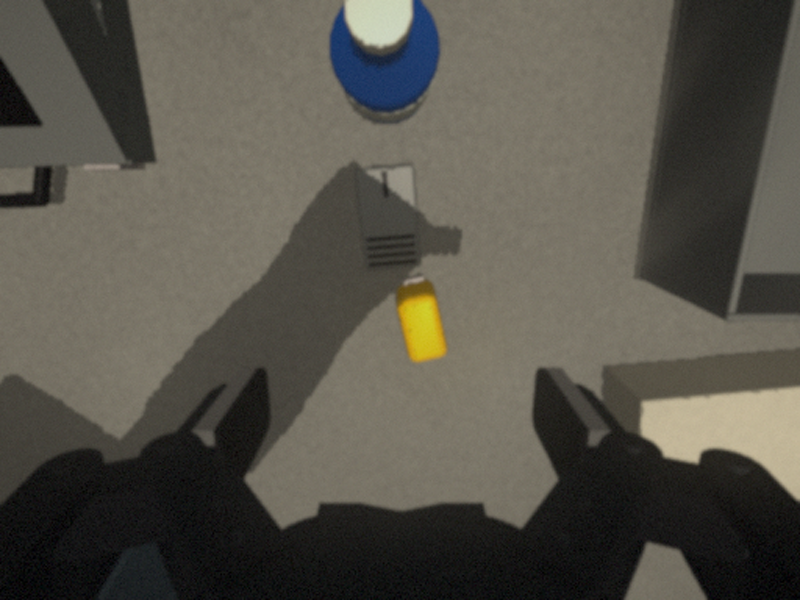

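Wrist picture: the pack's top corners are at about FL (361,167), FR (413,166), RR (418,264), RL (368,268), the bar at (386,184), and the bottle edge at (385,120). The tape is at (420,320).

```bash
python3 - <<'E'
from h import *
C=cam("wrist");S=cam("scene");s=.64
P=[onplane(C,(u*s,v*s),.05) for u,v in((361,167),(413,166),(418,264),(368,268))]
print(np.array(P).round(4));P=np.array(P)
print("c",P.mean(0),"len",np.linalg.norm(P[0]-P[3]),np.linalg.norm(P[1]-P[2]),"wid",np.linalg.norm(P[0]-P[1]),np.linalg.norm(P[2]-P[3]))
f=(P[0]+P[1]-P[2]-P[3])/2;print("yaw",np.degrees(np.arctan2(f[1],f[0])))
for a,b in (((0,3)),((1,2))):
    d=P[a]-P[b];print(np.degrees(np.arctan2(d[1],d[0])))
# ribs, bar line yaw
r=[onplane(C,(u*s,v*s),.05) for u,v in((369,264),(417,261),(385,172),(387,196))];print(np.array(r).round(4))
d=r[1]-r[0];print("rib",np.degrees(np.arctan2(d[1],d[0]))+90)
for n,uv,z in(("bottle bottom-edge",(388,122),0),("bottle shoulder",(385,110),.13),("tape",(420,320),.058)):print(n,onplane(C,(uv[0]*s,uv[1]*s),z).round(3))
# scene cross-check
im=cv2.imread("pics/scene1.png")
q=[proj(S,p) for p in P];print(np.array(q).round(1))
# scene0 console + pack detail with projection
im=cv2.imread("pics/scene0.png")
w=cv2.imread("pics/wrist1.png")
e=np.zeros((600,800,3),np.uint8)
a=cv2.resize(w[95:180,215:285],None,fx=5,fy=5,interpolation=cv2.INTER_CUBIC);e[:425,:350]=a
d=cv2.imread("pics/side1.png");b=cv2.resize(d[130:260,160:300],(440,409),interpolation=cv2.INTER_CUBIC);e[:409,355:795]=b
c=cv2.resize(im[225:290,135:235],(260,169),interpolation=cv2.INTER_CUBIC);e[430:599,:260]=c
cv2.imwrite("pics/mix2.png",e)
E
```

```text
[[ 0.4642 -0.3003  0.05  ]
 [ 0.4651 -0.3414  0.05  ]
 [ 0.3859 -0.3464  0.05  ]
 [ 0.3823 -0.3044  0.05  ]]
c [ 0.42439631 -0.32312455  0.05      ] len 0.08198829022531051 0.07935275990024754 wid 0.04108674506957165 0.042197654410985434
yaw 3.261588757107581
2.870376996494358
3.6657939824734953
[[ 0.3858 -0.3053  0.05  ]
 [ 0.3885 -0.3456  0.05  ]
 [ 0.4605 -0.3192  0.05  ]
 [ 0.4418 -0.3207  0.05  ]]
rib 3.8465666686744555
bottle bottom-edge [ 0.501 -0.32   0.   ]
bottle shoulder [ 0.498 -0.322  0.13 ]
tape [ 0.339 -0.349  0.058]
[[196.5 255.2]
 [188.4 265.7]
 [168.  253.5]
 [175.8 242.7]]
```

View pics/mix2.png

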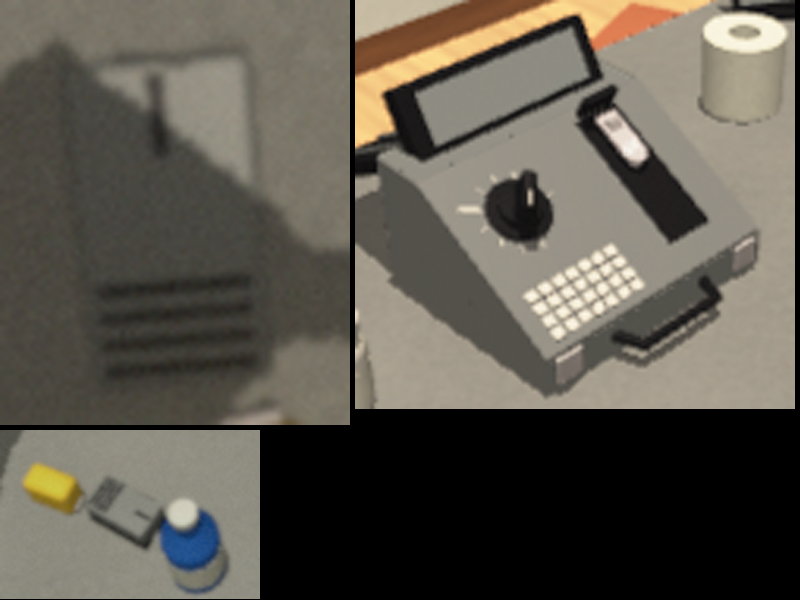

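Refined pack centre line: bar at crop (158,115), ribs centre at (180,330), yaw about 3.5°. Next I'll look over the console with the wrist camera before grasping.

Emit:
arm_command(
  increments=[
    [[11,-38,0],[0,0,0],0],
    [[11,-38,0],[0,0,0],0],
    [[11,-38,0],[0,0,0],0],
    [[11,-38,0],[0,0,0],0],
    [[11,-38,0],[0,0,0],0],
    [[11,-38,0],[0,0,0],0],
    [[11,-38,0],[0,0,0],0],
    [[11,-38,0],[0,0,0],0],
    [[11,-38,0],[0,0,0],0],
    [[5,-20,0],[0,0,0],0],
  ],
)

```text
time: 1.97
tcp_pos: [0.5031, 0.0183, 0.3002]
tcp_rot: [1.0, 0.017, -0.0, -0.007]
ft_force: [0.2, -0.5, 0.1]
finger_gap: 0.0854
grasp_force: 0.0
```

```bash
python3 - <<'E'
from h import *
o=arm.get_obs();print(o["tcp_pos"],np.abs(o["dq"]).max(),o["time"])
np.save("pose2.npy",np.r_[o["tcp_pos"],o["tcp_rot"]])
cv2.imwrite("pics/wrist2.png",arm.camera("wrist"))
e=cv2.resize(cv2.imread("pics/wrist2.png"),(800,600),interpolation=cv2.INTER_CUBIC)
cv2.imwrite("pics/w2.png",e)
E
```

```text
[0.50312652 0.01828728 0.30024614] 0.13061210922876285 1.9667
```

View pics/w2.png

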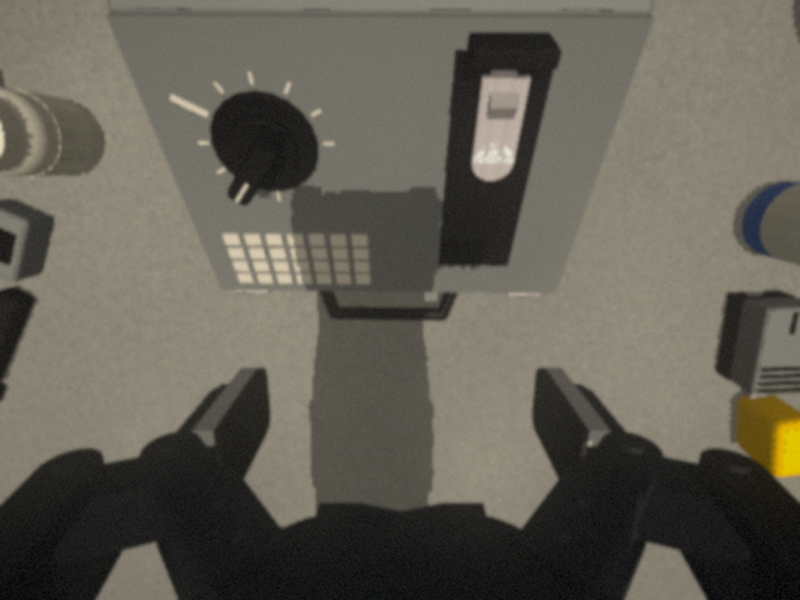

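The picture shows the liner with lower corners at (440,263) and (508,265), and the rail, pink-white, with its nose at (490,180). Also visible are the dial axis region (265,140), with the bar pointing to (240,195), the long mark at (187,105), and the deck's front corners at (222,290) and (558,293). I'll take a settled picture and fit the edges.

```bash
python3 - <<'E'
from h import *
o=arm.get_obs();print(o["tcp_pos"],np.abs(o["dq"]).max(),o["time"])
im=arm.camera("wrist");im=arm.camera("wrist");o=arm.get_obs();print(o["tcp_pos"],o["tcp_rot"],np.abs(o["dq"]).max())
cv2.imwrite("pics/wrist3.png",im);C=cam("wrist");D=cam("side");S=cam("scene")
np.savez("w3.npz",K=C[0],R=C[1],p=C[2])
g=cv2.cvtColor(im,cv2.COLOR_BGR2GRAY).astype(float)
# liner left/right edges by subpixel threshold on rows
def cross(row,a,b,th):
    x=np.arange(a,b);v=row[a:b]-th;i=np.where(v[:-1]*v[1:]<0)[0]
    return [x[k]+v[k]/(v[k]-v[k+1]) for k in i]
for r in range(30,190,8):
    print(r,np.round(cross(g[r],270,370,55),1))
for c in range(285,326,8): print("col",c,np.round(cross(g[:,c],100,200,60),1))
for c in(150,170,190,235,340,350,355): print("front",c,g[176:196,c].astype(int))
for r in range(10,180,20): print("deck",r,g[r,360:420:3].astype(int))
E
```

```text
[0.50363213 0.01788562 0.30007567] 0.062281403165910666 2.0167
[0.50245292 0.01477842 0.30011803] [ 9.99894617e-01  1.30537528e-02 -4.49754931e-04 -6.33652429e-03] 0.035411861714278424
30 [295.6 353.6]
38 [287.8 353. ]
46 [287.4 308.1 329.4 332.5 334.5 349.2]
54 [286.5 302.8 336.6 347.2]
62 [285.7 335.  345.4]
70 [285.1 300.9 333.7 343.4]
78 [285.4 300.  331.9 341.5]
86 [284.7 299.1 330.6 339.9]
94 [283.9 298.2 329.  338.2]
102 [283.4 297.1 327.7 336.2]
110 [283.2 298.9 323.9 334.5]
118 [282.7 332.7]
126 [281.5 331.2]
134 [280.2 329.3]
142 [279.4 327.4]
150 [279.1]
158 [278.4 324. ]
166 [278.2 322.3]
174 []
182 []
col 285 [169.1 187.5 198.3]
col 293 [168.7]
col 301 [112.5 169. ]
col 309 [115.9 168. ]
col 317 [114.7 168.1]
col 325 [108.2 154.6]
front 150 [166 167 160 149 132 121 120 120 127 141 154 152 142 137 138 139 138 136
 140 140]
front 170 [180 193 195 195 185 158 131 118 120 119 123 128 137 139 140 140 138 140
 144 144]
front 190 [181 195 200 196 188 165 136 120 122 121 131 134 138 136 136 135 138 140
 140 139]
front 235 [88 88 93 93 93 88 76 71 71 73 79 80 82 84 82 85 83 82 81
[... 406 characters left out ...]
9 112 108 111 110 109 105 107 111 110 109 122 131
 129 131]
deck 50 [110 109 111 112 110 112 111 113 113 110 111 110 112 112 128 133 137 129
 137 134]
deck 70 [110 111 112 114 110 111 112 110 112 114 112 116 129 127 130 132 129 127
 132 129]
deck 90 [112 114 112 116 113 114 112 113 111 125 134 131 133 130 129 131 129 131
 131 133]
deck 110 [114 114 114 113 117 115 117 131 130 128 131 131 131 131 128 130 130 129
 132 131]
deck 130 [117 117 114 116 121 132 132 135 132 134 132 134 133 132 133 136 137 137
 134 133]
deck 150 [116 119 122 134 134 131 134 135 133 134 132 137 137 135 133 133 136 134
 137 136]
deck 170 [131 137 136 135 134 136 137 134 133 133 135 132 137 132 133 135 139 135
 137 139]
```

```bash
cat > fit.py <<'E'
from h import *
from scipy.optimize import least_squares
o=arm.get_obs();print(o["tcp_pos"],np.abs(o["dq"]).max(),o["time"])
C=cam("wrist");im=arm.camera("wrist");D=cam("side")
cv2.imwrite("pics/wrist4.png",im)
g=cv2.cvtColor(im,cv2.COLOR_BGR2GRAY).astype(float)
def cross(v,a,b,th):
    x=np.arange(a,b);v=v[a:b]-th;i=np.where(v[:-1]*v[1:]<0)[0]
    return [x[k]+v[k]/(v[k]-v[k+1]) for k in i]
L=[];Rr=[];B=[];HL=[];HR=[]
for r in range(122,158,3):
    c=cross(g[r],265,370,65)
    if len(c)>1: L.append((c[0],r));Rr.append((c[-1],r))
for r in range(54,120,4):
    c=cross(g[r],265,370,65);L.append((c[0],r));Rr.append((c[-1],r))
for c in range(284,322,3):
    x=cross(g[:,c],125,178,60)
    if x:B.append((c,x[-1]))
for r in range(70,104,4):
    c=cross(g[r],290,345,100);HL.append((c[0],r));HR.append((c[-1],r))
def frame(p): return R.from_euler("ZY",[p[3],-np.pi/6]).as_matrix(),np.array(p[:3])
def pt(p,uv,z):
    Rm,q=frame(p);return Rm.T@(onplane(C,uv,n=Rm[:,2],q=q+z*Rm[:,2])-q)
def res(p):
    return np.array([pt(p,u,0)[1]-.028 for u in L]+[pt(p,u,0)[1]+.028 for u in Rr]+[pt(p,u,0)[0]+.116 for u in B]
      +[pt(p,u,.012)[1]-.013 for u in HL]+[pt(p,u,.012)[1]+.013 for u in HR])*1e3
s=least_squares(res,[.6,-.06,.13,0],loss="soft_l1",x_scale=[.1,.1,.1,.1]);p=s.x;e=res(p);i=0
print("shoe",p[:3].round(4),"yaw",np.degrees(p[3]).round(2))
for n,l in(("L",L),("R",Rr),("B",B),("HL",HL),("HR",HR)):
    print(n,len(l),e[i:i+len(l)].mean().round(2),e[i:i+len(l)].std().round(2));i+=len(l)
np.save("shoe.npy",p)
for u in((193.5,114),(312.5,115.7)): print(pt(p,u,.010).round(4))
Rm,q=frame(p)
for X in((-.116,.028,0),(-.116,-.028,0),(-.03,0,.006)): print("side px",proj(D,q+Rm@np.array(X)).round(1),"scene",proj(cam("scene"),q+Rm@np.array(X)).round(1))
# deck front edge height check (z=.045): right corner px
for uv in((355,187),(142,186)): print("front corner",onplane(C,uv,.045).round(4), (Rm.T@(onplane(C,uv,.045)-q)).round(4))
E
python3 fit.py
```

```text
[0.50245292 0.01477842 0.30011803] 0.035411861714278424 2.1167
shoe [ 0.5959 -0.0343  0.1218] yaw 0.85
L 29 0.13 1.86
R 29 0.68 1.86
B 13 0.3 1.32
HL 9 0.38 0.08
HR 9 -12.41 0.14
[-0.0331  0.1176  0.01  ]
[-0.0333 -0.0047  0.01  ]
side px [259.6 206.4] scene [255.8 192.1]
side px [272.  199.2] scene [246.9 203.9]
side px [250.3 181.1] scene [269.7 201. ]
front corner [ 0.4677 -0.1165  0.045 ] [-0.1504 -0.0804 -0.0018]
front corner [0.4604 0.172  0.045 ] [-0.153   0.2083 -0.0003]
```

```bash
sed -i 's/c=cross(g\[r\],290,345,100);HL.append((c\[0\],r));HR.append((c\[-1\],r))/c=cross(g[r],289,int(338-.2*(r-54)),100);HL.append((c[0],r));HR.append((c[-1],r))/' fit.py; cat >> fit.py <<'E'
np.set_printoptions(suppress=True)
print(np.round([(u,pt(p,u,0)*1e3) for u in []],1)); print("L",np.round([pt(p,u,0)[:2]*1e3 for u in L[::3]],1).tolist());print("R",np.round([pt(p,u,0)[:2]*1e3 for u in Rr[::3]],1).tolist(),"H",np.round([(pt(p,u,.012)[:2]*1e3) for u in HL+HR],1).tolist())
E
python3 fit.py
```

```text
[0.50216333 0.01397278 0.30020268] 0.025947685408992723 2.1667
shoe [ 0.5957 -0.0345  0.1198] yaw 0.93
L 26 -0.57 3.05
R 26 0.55 1.94
B 12 0.2 1.34
HL 9 0.34 0.09
HR 9 -0.87 0.11
[-0.0329  0.1174  0.01  ]
[-0.0337 -0.0058  0.01  ]
side px [259.7 206.9] scene [255.7 192.5]
side px [272.1 199.7] scene [246.8 204.3]
side px [250.4 181.6] scene [269.6 201.3]
front corner [ 0.4671 -0.1174  0.045 ] [-0.1499 -0.0808  0.0002]
front corner [0.4604 0.1713 0.045 ] [-0.1516  0.208   0.0012]
[]
L [[-48.4, 27.3], [-60.3, 28.8], [-72.8, 29.0], [24.3, 27.9], [13.3, 27.9], [1.6, 27.5], [-10.8, 27.6], [-24.1, 27.6], [-38.3, 27.0]]
R [[-47.8, -27.9], [-59.6, -28.1], [-72.2, -28.1], [24.7, -27.5], [13.7, -27.6], [2.1, -27.8], [-10.4, -27.7], [-23.7, -17.8], [-37.8, -27.9]] H [[15.0, 13.5], [11.3, 13.4], [7.5, 13.4], [3.6, 13.4], [-0.3, 13.3], [-4.4, 13.3], [-8.5, 13.3], [-12.7, 13.2], [-17.1, 13.2], [15.2, -13.7], [11.5, -13.8], [7.7, -14.0], [3.8, -13.7], [-0.1, -13.8], [-4.1, -14.0], [-8.3, -14.0], [-12.5, -14.0], [-16.8, -13.9]]
```

The fit is consistent: widths match, and the projection into the side view lands on the observed liner corners to within 1 px. Shoe is about (0.596, -0.035, 0.121), yaw 0.9°. Now back over the pack.

Emit:
arm_command(
  increments=[
    [[-10,38,0],[0,0,0],0],
    [[-10,38,0],[0,0,0],0],
    [[-10,38,0],[0,0,0],0],
    [[-10,38,0],[0,0,0],0],
    [[-10,38,0],[0,0,0],0],
    [[-10,38,0],[0,0,0],0],
    [[-10,38,0],[0,0,0],0],
    [[-10,38,0],[0,0,0],0],
    [[-10,34,0],[0,0,0],0],
    [[0,0,0],[0,0,0],0],
  ],
)

```text
time: 3.05
tcp_pos: [0.417, -0.3317, 0.2956]
tcp_rot: [1.0, 0.008, -0.001, -0.006]
ft_force: [0.3, 1.2, -0.3]
finger_gap: 0.0855
grasp_force: 0.0
```

Emit:
arm_command(
  increments=[
    [[0,0,0],[0,0,0],0],
    [[0,0,0],[0,0,0],0],
    [[0,0,0],[0,0,0],0],
  ],
)

```text
time: 3.3
tcp_pos: [0.4196, -0.3251, 0.2962]
tcp_rot: [1.0, 0.011, -0.0, -0.007]
ft_force: [0.1, 0.5, 0.2]
finger_gap: 0.0856
grasp_force: 0.0
```

```bash
python3 - <<'E'
from h import *
o=arm.get_obs();M=R.from_quat(o["tcp_rot"]).as_matrix();print(o["tcp_pos"],np.abs(o["dq"]).max(),o["time"],M.round(4).tolist())
C=cam("wrist");im=arm.camera("wrist");cv2.imwrite("pics/wrist5.png",im)
a=proj(C,[.424,-.323,.05]);print(a);x,y=int(a[0])-50,int(a[1])-55;x=max(x,0);y=max(y,0);print(x,y)
cv2.imwrite("pics/c5.png",cv2.resize(im[y:y+110,x:x+110],(550,550),interpolation=cv2.INTER_CUBIC))
E
```

```text
[ 0.41959291 -0.32511154  0.29621145] 0.019774414828118494 3.3 [[0.9998, 0.0223, -0.0003], [0.0223, -0.9997, 0.0131], [-0.0, -0.0131, -0.9999]]
[256.88267903 156.84084051]
206 101
```

View pics/c5.png

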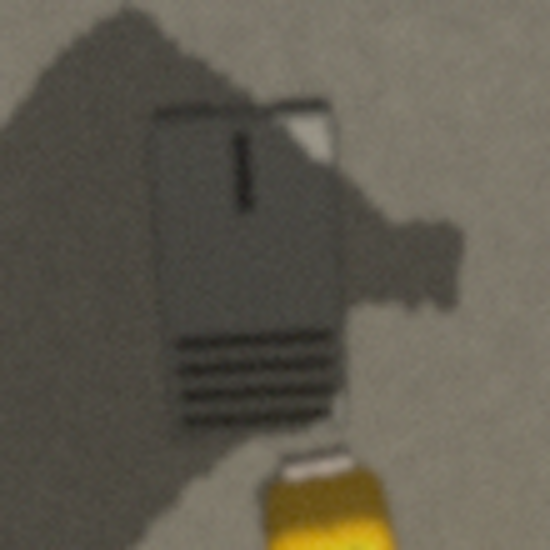

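The crop (x5, origin (206,101)) shows the bar from (240,135) to (245,210), the rib centres at (256,339) and (258,415), and the front top edge at y≈114. The rear top edge is at about y≈428.

```bash
python3 - <<'E'
from h import *
C=cam("wrist");f=lambda u,v:onplane(C,(206+u/5-.4,101+v/5-.4),.05)
for u,v in((243,172),(256,339),(258,415),(243,114),(260,428),(155,118),(332,110),(178,432),(345,425)):print((u,v),f(u,v).round(4))
d=f(243,172)-f(257,377);print("axis",np.degrees(np.arctan2(d[1],d[0])))
d=f(334,333)-f(178,345);print(np.degrees(np.arctan2(d[1],d[0]))+90)
d=f(330,410)-f(185,420);print(np.degrees(np.arctan2(d[1],d[0]))+90)
E
```

```text
(243, 172) [ 0.452  -0.3187  0.05  ]
(256, 339) [ 0.4092 -0.323   0.05  ]
(258, 415) [ 0.3887 -0.324   0.05  ]
(243, 114) [ 0.4662 -0.3184  0.05  ]
(260, 428) [ 0.3851 -0.3246  0.05  ]
(155, 118) [ 0.4647 -0.2966  0.05  ]
(332, 110) [ 0.4677 -0.3405  0.05  ]
(178, 432) [ 0.3834 -0.303   0.05  ]
(345, 425) [ 0.3866 -0.347   0.05  ]
axis 5.164717715126976
6.00658855938255
5.648200139003379
```

Emit:
arm_command(
  increments=[
    [[0,0,0],[-0.75,0,-4],0],
    [[-6,-3,30],[0,0,0],0],
    [[0,0,35],[0,0,0],0],
    [[0,0,35],[0,0,0],0],
    [[0,0,35],[0,0,0],0],
    [[0,0,35],[0,0,0],0],
    [[0,0,0],[0,0,0],0],
    [[0,0,0],[0,0,0],0],
    [[0,0,0],[0,0,0],0],
    [[0,0,0],[0,0,0],0],
  ],
)

```text
time: 4.18
tcp_pos: [0.4152, -0.3237, 0.1285]
tcp_rot: [0.999, 0.046, 0.002, 0.001]
ft_force: [-0.6, 0.2, -0.3]
finger_gap: 0.0854
grasp_force: 0.0
```

```bash
cat >> h.py <<'E'
def need(p,Rt):
    o=arm.get_obs();M=R.from_quat(o["tcp_rot"]).as_matrix()
    rv=R.from_matrix(M.T@Rt).as_rotvec(degrees=True)
    print("t",round(o["time"],2),"tcp",o["tcp_pos"].round(4),"F",o["ft_force"].round(1),"gap",round(o["finger_gap"],4),"gf",round(o["grasp_force"],1),"dq",np.abs(o["dq"]).max().round(3))
    print("turn deg",rv.round(2),"shift now mm",(M.T@(p-o["tcp_pos"])*1e3).round(1),"shift after turn",(Rt.T@(p-o["tcp_pos"])*1e3).round(1))
def down(yaw): return R.from_euler("ZX",[yaw,180],degrees=True).as_matrix()
E
python3 - <<'E'
from h import *
need(np.array([.4137,-.3227,.034]),down(5.3))
E
```

```text
t 4.18 tcp [ 0.4152 -0.3237  0.1285] F [-0.6  0.2 -0.3] gap 0.0854 gf 0.0 dq 0.01
turn deg [ 0.15 -0.18  0.03] shift now mm [-1.7 -1.4 94.5] shift after turn [-1.5 -1.1 94.5]
```

Emit:
arm_command(
  increments=[
    [[-1.5,-1,24],[0,0,0],0],
    [[0,0,24],[0,0,0],0],
    [[0,0,22],[0,0,0],0],
    [[0,0,12],[0,0,0],0],
    [[0,0,12],[0,0,0],0],
    [[0,0,0],[0,0,0],0],
    [[0,0,0],[0,0,0],0],
    [[0,0,0],[0,0,0],0],
  ],
)

```text
time: 4.85
tcp_pos: [0.4133, -0.3229, 0.0337]
tcp_rot: [0.999, 0.046, 0.001, 0.001]
ft_force: [-0.1, 0.4, 0.1]
finger_gap: 0.0855
grasp_force: 0.0
```

Emit:
arm_command(
  increments=[
    [[0,0,0],[0,0,0],1],
    [[0,0,0],[0,0,0],1],
    [[0,0,0],[0,0,0],1],
    [[0,0,0],[0,0,0],1],
    [[0,0,0],[0,0,0],1],
    [[0,0,0],[0,0,0],1],
    [[0,0,0],[0,0,0],1],
    [[0,0,0],[0,0,0],1],
  ],
)

```text
time: 5.52
tcp_pos: [0.4126, -0.3224, 0.0329]
tcp_rot: [0.999, 0.046, 0.001, 0.0]
ft_force: [-0.4, 1.0, 6.8]
finger_gap: 0.0473
grasp_force: 63.1
```

```bash
python3 - <<'E'
from h import *
need(np.array([.4137,-.3227,.034]),down(5.3))
E
```

```text
t 5.52 tcp [ 0.4126 -0.3224  0.0329] F [-0.4  1.   6.8] gap 0.0473 gf 63.1 dq 0.001
turn deg [ 0.05 -0.07 -0.01] shift now mm [ 1.1  0.4 -1.1] shift after turn [ 1.1  0.4 -1.1]
```

Emit:
arm_command(
  increments=[
    [[0,0,-15],[0,0,0],1],
    [[0,0,-30],[0,0,0],1],
    [[0,0,-35],[0,0,0],1],
    [[0,0,-35],[0,0,0],1],
    [[0,0,-35],[0,0,0],1],
    [[0,0,-35],[0,0,0],1],
    [[0,0,-35],[0,0,0],1],
    [[0,0,-27],[0,0,0],1],
    [[0,0,0],[0,0,0],1],
    [[0,0,0],[0,0,0],1],
  ],
)

```text
time: 6.35
tcp_pos: [0.4124, -0.3224, 0.2796]
tcp_rot: [0.999, 0.046, 0.001, 0.001]
ft_force: [1.1, 0.3, -6.4]
finger_gap: 0.0474
grasp_force: 63.9
```

```bash
cat >> h.py <<'E'
PK=np.array([.013,0,.0329])  # pack origin in tool
SH=np.array([.5958,-.0348,.1210]);SR=R.from_euler("ZY",[.93,-30],degrees=True).as_matrix()
TR=SR@np.diag([1,-1,-1.])
def shoe(X,Y,Z): return SH+SR@np.array([X,Y,Z])-TR@PK
def packin():
    o=arm.get_obs();M=R.from_quat(o["tcp_rot"]).as_matrix()
    print("pack in shoe mm",(SR.T@(o["tcp_pos"]+M@PK-SH)*1e3).round(1),"Fshoe",(SR.T@o["ft_force"]).round(1))
E
python3 - <<'E'
from h import *
p=shoe(-.086,0,.030);print(p);need(p,TR)
need(p,down(5.3))
E
```

```text
[ 0.47862892 -0.03670204  0.125973  ]
t 6.35 tcp [ 0.4124 -0.3224  0.2796] F [ 1.1  0.3 -6.4] gap 0.0474 gf 63.9 dq 0.066
turn deg [-1.07 29.89  4.27] shift now mm [  92.  -278.6  153.4] shift after turn [ -15.5 -284.6  168.5]
t 6.35 tcp [ 0.4124 -0.3224  0.2796] F [ 1.1  0.3 -6.4] gap 0.0474 gf 63.9 dq 0.066
turn deg [ 0.08 -0.09 -0.02] shift now mm [  92.  -278.6  153.4] shift after turn [  92.3 -278.3  153.6]
```

Emit:
arm_command(
  increments=[
    [[10,-35,0],[0,0,0],1],
    [[10,-35,0],[0,0,0],1],
    [[10,-35,0],[0,0,0],1],
    [[10,-35,0],[0,0,0],1],
    [[10,-35,0],[0,0,0],1],
    [[8,-35,0],[0,0,0],1],
    [[0,-35,0],[0,0,0],1],
    [[0,-33,0],[0,0,0],1],
    [[0,0,0],[-0.2,6,0.9],1],
    [[0,0,0],[-0.2,6,0.9],1],
  ],
)

```text
time: 7.18
tcp_pos: [0.4443, -0.0378, 0.2759]
tcp_rot: [0.994, 0.032, 0.104, -0.002]
ft_force: [-0.9, -0.5, -5.1]
finger_gap: 0.0476
grasp_force: 65.1
```

Emit:
arm_command(
  increments=[
    [[0,0,0],[-0.2,6,0.9],1],
    [[0,0,0],[-0.2,6,0.9],1],
    [[0,0,0],[-0.2,6,0.9],1],
    [[0,0,0],[0,0,0],1],
    [[0,0,0],[0,0,0],1],
    [[0,0,0],[0,0,0],1],
    [[0,0,0],[0,0,0],1],
  ],
)

```text
time: 7.77
tcp_pos: [0.4458, -0.0402, 0.2796]
tcp_rot: [0.966, 0.006, 0.258, -0.003]
ft_force: [0.2, 0.6, -4.4]
finger_gap: 0.0476
grasp_force: 64.9
```

```bash
python3 - <<'E'
from h import *
need(shoe(-.086,0,.030),TR);packin()
E
```

```text
t 7.77 tcp [ 0.4458 -0.0402  0.2796] F [ 0.2  0.6 -4.4] gap 0.0476 gf 64.9 dq 0.007
turn deg [-0.07  0.07 -0.25] shift now mm [-48.2  -2.6 149.6] shift after turn [-48.3  -3.  149.5]
pack in shoe mm [-37.7  -3.  179.5] Fshoe [-2.   0.6 -4. ]
```

Emit:
arm_command(
  increments=[
    [[-16,-1,30],[0,0,0],1],
    [[-16,-1,30],[0,0,0],1],
    [[-16,-1,30],[0,0,-0.25],1],
    [[0,0,30],[0,0,0],1],
    [[0,0,20],[0,0,0],1],
    [[0,0,10],[0,0,0],1],
    [[0,0,0],[0,0,0],1],
    [[0,0,0],[0,0,0],1],
    [[0,0,0],[0,0,0],1],
    [[0,0,0],[0,0,0],1],
  ],
)

```text
time: 8.6
tcp_pos: [0.4785, -0.0362, 0.1261]
tcp_rot: [0.966, 0.008, 0.26, -0.003]
ft_force: [-1.2, 0.5, -5.0]
finger_gap: 0.0474
grasp_force: 64.9
```

```bash
python3 - <<'E'
from h import *
need(shoe(-.086,0,.0),TR);packin()
a=cv2.imread("pics/side0.png")
d=arm.camera("side");w=arm.camera("wrist");cv2.imwrite("pics/side6.png",d);cv2.imwrite("pics/wrist6.png",w)
e=np.zeros((600,800,3),np.uint8);e[:300,:400]=cv2.resize(w,(400,300));e[:300,400:]=cv2.resize(d[140:240,200:333],(400,300),interpolation=cv2.INTER_CUBIC)
s=arm.camera("scene");cv2.imwrite("pics/scene6.png",s);e[300:,:400]=cv2.resize(s[150:240,210:330],(400,300),interpolation=cv2.INTER_CUBIC)
e[300:,400:]=cv2.resize(w[20:200,200:440],(400,300),interpolation=cv2.INTER_CUBIC)
cv2.imwrite("pics/m6.png",e)
E
```

```text
t 8.6 tcp [ 0.4785 -0.0362  0.1261] F [-1.2  0.5 -5. ] gap 0.0474 gf 64.9 dq 0.013
turn deg [-0.06 -0.08 -0.01] shift now mm [ 0.   0.6 30.2] shift after turn [ 0.1  0.5 30.2]
pack in shoe mm [-86.    0.6  30.2] Fshoe [-3.6  0.5 -3.7]
```

View pics/m6.png

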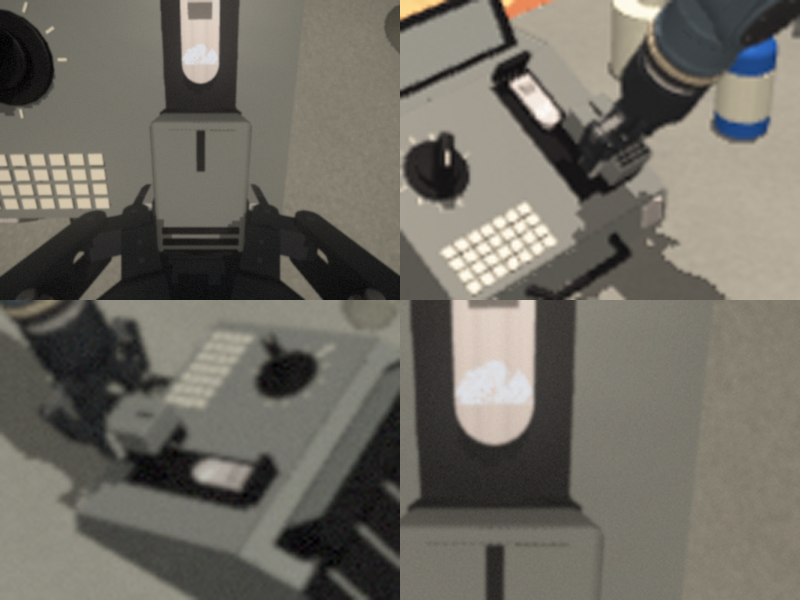

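The pack hangs above the liner below the nose. In the wrist panel (half scale) the bar is at x≈201 and the rail's centre at x≈200. I'll check the lateral and yaw alignment numerically, relative to the tool.

```bash
python3 - <<'E'
from h import *
C=cam("wrist");g=cv2.cvtColor(cv2.imread("pics/wrist6.png"),cv2.COLOR_BGR2GRAY).astype(float)
def cross(v,a,b,th):
    x=np.arange(a,b);v=v[a:b]-th;i=np.where(v[:-1]*v[1:]<0)[0]
    return [x[k]+v[k]/(v[k]-v[k+1]) for k in i]
f=lambda uv,z:(SR.T@(onplane(C,uv,n=SR[:,2],q=SH+SR[:,2]*z)-SH)*1e3)
for r in(40,55,70,85):
    c=cross(g[r],205,310,90);a,b=f((c[0],r),.012),f((c[-1],r),.012);print(r,np.round(c,1),a[:2].round(1),b[:2].round(1),"mid",((a+b)/2)[1].round(2))
for r in(105,120,130):
    c=cross(g[r],205,325,45);a,b=f((c[0],r),0),f((c[-1],r),0);print("liner",r,np.round(c,1),a[:2].round(1),b[:2].round(1),((a+b)/2)[1].round(2))
for r in(175,190,205,215):
    c=cross(g[r],235,280,62);c=c[:1]+c[-1:];u=np.mean(c);print("bar",r,np.round(c,1),f((u,r),.0802)[:2].round(2))
for r in(190,220,250):
    print("pack",r,g[r,185:330:3].astype(int))
E
```

```text
40 [206.5 230.2 281.4 304.3] [ 4.1 26.6] [  4.  -25.6] mid 0.52
55 [207.5 230.8 281.  303.9] [-3.3 26.5] [ -3.3 -25.8] mid 0.36
70 [208.2 231.3 280.8 303.8] [-10.9  26.5] [-10.9 -26.1] mid 0.2
85 [208.5 232.1 280.4 303.1] [-18.7  26.7] [-18.7 -26. ] mid 0.32
liner 105 [211.7 212.6 213.5 214.4 224.4 229.8 230.3 231.4 236.9 237.2 243.5 270.1
 272.6 275.8 276.2 291.8 292.5] [-29.4  27.2] [-29.4 -21.9] 2.62
liner 120 [212.7 234.7 235.2 239.6 242.2 243.5 245.3 246.4 253.7 254.2 257.7 262.7
 265.7 268.4 269.6 270.2 271.9 272.5 276.3 277.7 280.2 281.6 287.9 291.6
 292.5 298.6] [-38.3  26.9] [-38.3 -26. ] 0.47
liner 130 [214.2 249.8 250.1 297.8 298.1 299.6] [-44.4  26.3] [-44.4 -26.9] -0.31
bar 175 [251.7 261.4] [-53.34  -0.14]
bar 190 [251.7 261.1] [-59.02  -0.08]
bar 205 [251.8 260.8] [-6.488e+01 -5.000e-02]
bar 215 [252.  260.9] [-68.89  -0.1 ]
pack 190 [115 117 114  93 109 115 117 117 116 114 116 118 117 114 115 119 116 113
 116 116 113 117  79  42  41  45 106 116 114 116 115 116 115 117 116 116
 115 116 120 115 117 114 119 114 107 103 114 117 118]
pack 220 [116 116 113 107 100 112 113 118 116 115 119 114 116 113 116 116 119 116
 116 115 119 116 108 100  98 100 116 117 117 116 115 115 117 118 116 116
 117 115 115 117 113 115 115 110 101 116 113 115 115]
pack 250 [ 66 109 108 112  92 105 114 117 114 115 115 117 114 115 114 116 114 113
 117 113 113 116 116 117 115 116 115 115 117 112 119 115 116 113 118 115
 116 115 111 117 114 113 112 101 103 109 110  98  55]
```

Emit:
arm_command(
  increments=[
    [[0,-0.4,10],[0,0,0],1],
    [[0,0,10],[0,0,0],1],
    [[0,0,5],[0,0,0],1],
    [[0,0,0],[0,0,0],1],
    [[0,0,0],[0,0,0],1],
    [[0,0,0],[0,0,0],1],
  ],
)

```text
time: 9.25
tcp_pos: [0.4902, -0.0355, 0.1039]
tcp_rot: [0.966, 0.008, 0.259, -0.003]
ft_force: [0.5, -0.2, -4.7]
finger_gap: 0.0472
grasp_force: 65.1
```

Emit:
arm_command(
  increments=[
    [[0,0,1],[0,0,0],1],
    [[0,0,1],[0,0,0],1],
    [[0,0,0],[0,0,0],1],
    [[0,0,0],[0,0,0],1],
  ],
)

```text
time: 9.58
tcp_pos: [0.4913, -0.0354, 0.1019]
tcp_rot: [0.966, 0.008, 0.259, -0.003]
ft_force: [0.1, 0.0, -5.0]
finger_gap: 0.0476
grasp_force: 65.1
```

```bash
python3 -c "
from h import *
packin();need(shoe(-.086,0,0),TR)"
```

```text
pack in shoe mm [-87.1   1.1   2.8] Fshoe [-2.4  0.  -4.4]
t 9.58 tcp [ 0.4913 -0.0354  0.1019] F [ 0.1  0.  -5. ] gap 0.0476 gf 65.1 dq 0.001
turn deg [-0.07 -0.04 -0.02] shift now mm [1.1 1.1 2.8] shift after turn [1.1 1.1 2.8]
```

Emit:
arm_command(
  increments=[
    [[0,0.7,1],[0,0,0],1],
    [[0,0,0],[0,0,0],1],
    [[0,0,0],[0,0,0],1],
  ],
)

```text
time: 9.83
tcp_pos: [0.4918, -0.0362, 0.1009]
tcp_rot: [0.966, 0.008, 0.259, -0.003]
ft_force: [0.1, -0.6, -5.7]
finger_gap: 0.0474
grasp_force: 65.1
```

Emit:
arm_command(
  increments=[
    [[0,0,1],[0,0,0],1],
    [[0,0,0],[0,0,0],1],
    [[0,0,0],[0,0,0],1],
  ],
)

```text
time: 10.08
tcp_pos: [0.4923, -0.0361, 0.0999]
tcp_rot: [0.966, 0.008, 0.259, -0.003]
ft_force: [0.8, -1.3, -5.5]
finger_gap: 0.0472
grasp_force: 65.1
```

Emit:
arm_command(
  increments=[
    [[0,0,0.8],[0,0,0],1],
    [[0,0,0],[0,0,0],1],
    [[0,0,0],[0,0,0],1],
  ],
)

```text
time: 10.33
tcp_pos: [0.4925, -0.0361, 0.0996]
tcp_rot: [0.966, 0.008, 0.259, -0.003]
ft_force: [-6.4, -1.0, 5.1]
finger_gap: 0.0472
grasp_force: 66.2
```

```bash
python3 -c "
from h import *
packin();need(shoe(-.086,0,0),TR)"
```

```text
pack in shoe mm [-87.1   0.4   0.2] Fshoe [-3.  -0.9  7.7]
t 10.33 tcp [ 0.4925 -0.0361  0.0996] F [-6.4 -1.   5.1] gap 0.0472 gf 66.2 dq 0.001
turn deg [-0.07 -0.05 -0.02] shift now mm [1.2 0.4 0.2] shift after turn [1.2 0.4 0.2]
```

Contact occurs at shoe z = 0.2 mm, as measured. Sliding up now.

Emit:
arm_command(
  increments=[
    [[5,0,0],[0,0,0],1],
    [[5,0,0],[0,0,0],1],
    [[5,0,0],[0,0,0],1],
    [[5,0,0],[0,0,0],1],
    [[0,0,0],[0,0,0],1],
  ],
)

```text
time: 10.75
tcp_pos: [0.5111, -0.0358, 0.1104]
tcp_rot: [0.966, 0.008, 0.26, -0.003]
ft_force: [-3.2, -0.2, 2.8]
finger_gap: 0.0476
grasp_force: 66.1
```

Emit:
arm_command(
  increments=[
    [[5,0,0],[0,0,0],1],
    [[5,0,0],[0,0,0],1],
    [[5,0,0],[0,0,0],1],
    [[0,0,0],[0,0,0],1],
  ],
)

```text
time: 11.08
tcp_pos: [0.5238, -0.0356, 0.1177]
tcp_rot: [0.966, 0.008, 0.26, -0.003]
ft_force: [-3.5, 0.4, 5.7]
finger_gap: 0.0476
grasp_force: 66.3
```

```bash
python3 -c "
from h import *
packin();need(shoe(0,0,0),TR)"
```

```text
pack in shoe mm [-51.    0.4   0.3] Fshoe [-0.1  0.5  6.7]
t 11.08 tcp [ 0.5238 -0.0356  0.1177] F [-3.5  0.4  5.7] gap 0.0476 gf 66.3 dq 0.018
turn deg [-0.07 -0.12 -0.01] shift now mm [51.1  0.3  0.3] shift after turn [51.1  0.4  0.2]
```

Emit:
arm_command(
  increments=[
    [[6,0,0],[0,0,0],1],
    [[6,0,0],[0,0,0],1],
    [[6,0,0],[0,0,0],1],
    [[6,0,0],[0,0,0],1],
    [[6,0,0],[0,0,0],1],
    [[0,0,0],[0,0,0],1],
  ],
)

```text
time: 11.58
tcp_pos: [0.5494, -0.0352, 0.1325]
tcp_rot: [0.966, 0.008, 0.259, -0.003]
ft_force: [-6.4, 0.1, 7.1]
finger_gap: 0.0473
grasp_force: 66.6
```

Emit:
arm_command(
  increments=[
    [[4,0,0],[0,0,0],1],
    [[4,0,0],[0,0,0],1],
    [[4,0,0],[0,0,0],1],
    [[0,0,0],[0,0,0],1],
  ],
)

```text
time: 11.92
tcp_pos: [0.5597, -0.035, 0.1385]
tcp_rot: [0.966, 0.008, 0.26, -0.003]
ft_force: [-5.8, -0.6, 5.3]
finger_gap: 0.0473
grasp_force: 66.2
```

```bash
python3 -c "
from h import *
packin();need(shoe(0,0,0),TR)"
```

```text
pack in shoe mm [-9.4  0.4  0.3] Fshoe [-2.4 -0.5  7.5]
t 11.92 tcp [ 0.5597 -0.035   0.1385] F [-5.8 -0.6  5.3] gap 0.0473 gf 66.2 dq 0.012
turn deg [-0.07 -0.09 -0.01] shift now mm [9.5 0.3 0.3] shift after turn [9.5 0.3 0.3]
```

Emit:
arm_command(
  increments=[
    [[3,0,0],[0,0,0],1],
    [[3,0,0],[0,0,0],1],
    [[0,0,0],[0,0,0],1],
  ],
)

```text
time: 12.17
tcp_pos: [0.5645, -0.0349, 0.1412]
tcp_rot: [0.966, 0.008, 0.259, -0.003]
ft_force: [-6.4, -0.1, 5.8]
finger_gap: 0.0475
grasp_force: 66.5
```

Emit:
arm_command(
  increments=[
    [[2,0,0],[0,0,0],1],
    [[0,0,0],[0,0,0],1],
    [[0,0,0],[0,0,0],1],
  ],
)

```text
time: 12.42
tcp_pos: [0.5659, -0.0349, 0.142]
tcp_rot: [0.966, 0.008, 0.259, -0.003]
ft_force: [-8.2, 0.4, 6.1]
finger_gap: 0.0473
grasp_force: 66.5
```

Emit:
arm_command(
  increments=[
    [[1.5,0,0],[0,0,0],1],
    [[0,0,0],[0,0,0],1],
    [[0,0,0],[0,0,0],1],
  ],
)

```text
time: 12.67
tcp_pos: [0.568, -0.0349, 0.1433]
tcp_rot: [0.966, 0.008, 0.26, -0.003]
ft_force: [-4.6, -1.1, 6.0]
finger_gap: 0.0472
grasp_force: 66.4
```

```bash
python3 -c "
from h import *
packin();need(shoe(0,0,0),TR)"
```

```text
pack in shoe mm [0.2 0.4 0.3] Fshoe [-1.  -1.   7.4]
t 12.67 tcp [ 0.568  -0.0349  0.1433] F [-4.6 -1.1  6. ] gap 0.0472 gf 66.4 dq 0.001
turn deg [-0.07 -0.12 -0.01] shift now mm [-0.1  0.3  0.3] shift after turn [-0.1  0.3  0.3]
```

Emit:
arm_command(
  increments=[
    [[1,0,0],[0,0,0],1],
    [[0,0,0],[0,0,0],1],
    [[0,0,0],[0,0,0],1],
  ],
)

```text
time: 12.92
tcp_pos: [0.5681, -0.0349, 0.1433]
tcp_rot: [0.966, 0.008, 0.259, -0.003]
ft_force: [-9.3, -0.8, 6.8]
finger_gap: 0.0474
grasp_force: 67.0
```

Emit:
arm_command(
  increments=[
    [[1,0,0],[0,0,0],1],
    [[0,0,0],[0,0,0],1],
    [[0,0,0],[0,0,0],1],
  ],
)

```text
time: 13.17
tcp_pos: [0.5685, -0.0349, 0.1435]
tcp_rot: [0.966, 0.008, 0.259, -0.003]
ft_force: [-12.2, -0.9, 7.9]
finger_gap: 0.0474
grasp_force: 67.1
```

```bash
python3 -c "
from h import *
packin();need(shoe(0,0,0),TR)"
```

```text
pack in shoe mm [0.6 0.4 0.3] Fshoe [-6.6 -0.7 12.9]
t 13.17 tcp [ 0.5685 -0.0349  0.1435] F [-12.2  -0.9   7.9] gap 0.0474 gf 67.1 dq 0.002
turn deg [-0.07  0.02 -0.03] shift now mm [-0.6  0.4  0.3] shift after turn [-0.6  0.4  0.3]
```

Force dropped after the last push and then rose against a wall, which suggests the detent snapped. I'll pull back slightly to confirm before letting go.

Emit:
arm_command(
  increments=[
    [[-2,0,0],[0,0,0],1],
    [[-2,0,0],[0,0,0],1],
    [[0,0,0],[0,0,0],1],
    [[0,0,0],[0,0,0],1],
  ],
)

```text
time: 13.5
tcp_pos: [0.5675, -0.035, 0.143]
tcp_rot: [0.965, 0.008, 0.261, -0.003]
ft_force: [2.7, 0.5, 4.4]
finger_gap: 0.0477
grasp_force: 65.7
```

```bash
python3 -c "
from h import *
packin();need(shoe(0,0,0),TR)"
```

```text
pack in shoe mm [-0.3  0.3  0.4] Fshoe [4.6 0.5 2.5]
t 13.5 tcp [ 0.5675 -0.035   0.143 ] F [2.7 0.5 4.4] gap 0.0477 gf 65.7 dq 0.003
turn deg [-0.06 -0.24 -0.  ] shift now mm [0.5 0.3 0.3] shift after turn [0.5 0.3 0.3]
```

It is held in both directions. Relaxing and letting go.

Emit:
arm_command(
  increments=[
    [[2,0,-0.5],[0,0,0],1],
    [[0,0,0],[0,0,0],1],
    [[0,0,0],[0,0,0],0],
    [[0,0,0],[0,0,0],0],
    [[0,0,0],[0,0,0],0],
    [[0,0,0],[0,0,0],0],
    [[0,0,0],[0,0,0],0],
    [[0,0,0],[0,0,0],0],
    [[0,0,0],[0,0,0],0],
    [[0,0,0],[0,0,0],0],
  ],
)

```text
time: 14.33
tcp_pos: [0.5673, -0.0349, 0.143]
tcp_rot: [0.966, 0.008, 0.259, -0.003]
ft_force: [-0.4, 0.1, -0.0]
finger_gap: 0.0853
grasp_force: 0.0
```

Emit:
arm_command(
  increments=[
    [[0,0,-15],[0,0,0],0],
    [[0,0,-25],[0,0,0],0],
    [[0,0,-30],[0,0,0],0],
    [[0,0,-30],[0,0,0],0],
    [[0,-20,0],[0,0,0],0],
    [[0,-25,0],[0,0,0],0],
    [[0,0,0],[0,0,0],0],
    [[0,0,0],[0,0,0],0],
    [[0,0,0],[0,0,0],0],
    [[0,0,0],[0,0,0],0],
  ],
)

```text
time: 15.17
tcp_pos: [0.5165, 0.0081, 0.2294]
tcp_rot: [0.966, 0.008, 0.259, -0.003]
ft_force: [-0.0, -0.2, 1.6]
finger_gap: 0.0853
grasp_force: 0.0
```

```bash
python3 - <<'E'
from h import *
need(shoe(0,.08,.1),TR)
C=cam("wrist");w=arm.camera("wrist");cv2.imwrite("pics/wrist7.png",w);d=arm.camera("side");cv2.imwrite("pics/side7.png",d)
np.savez("w7.npz",*C)
e=np.zeros((600,800,3),np.uint8);e[:,:]=cv2.resize(w,(800,600),interpolation=cv2.INTER_CUBIC)
e[400:600,:266]=cv2.resize(d[140:240,200:333],(266,200),interpolation=cv2.INTER_CUBIC)
cv2.imwrite("pics/m7.png",e)
E
```

```text
t 15.17 tcp [0.5165 0.0081 0.2294] F [-0.  -0.2  1.6] gap 0.0853 gf 0.0 dq 0.008
turn deg [-0.08  0.   -0.04] shift now mm [  0.8 -35.8   0.3] shift after turn [  0.9 -35.8   0.3]
```

View pics/m7.png

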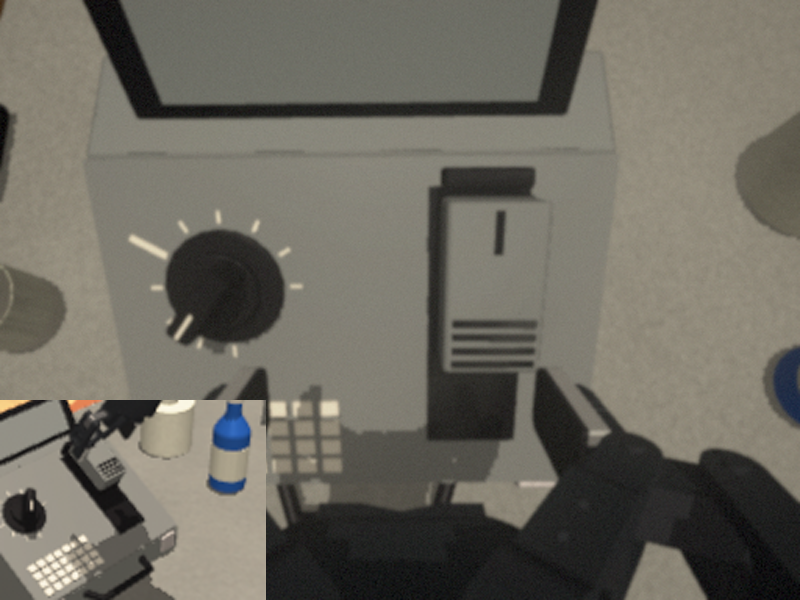

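The pack sits home with the fingers off it. The dial marks form a ring: long mark (150,246), shorts at (184,227), (218,217), (256,226), (284,252), (296,286), (157,288), (235,351). The pointer line is at (184,327). I'll measure the axis and the angle.

```bash
cat > dial.py <<'E'
from h import *
from scipy.optimize import least_squares
z=np.load("w7.npz");C=(z["arr_0"],z["arr_1"],z["arr_2"]);w=cv2.imread("pics/wrist7.png")
f=lambda uv,h:(SR.T@(onplane(C,uv,n=SR[:,2],q=SH+SR[:,2]*h)-SH)*1e3)
hsv=cv2.cvtColor(w,cv2.COLOR_BGR2GRAY)
m=((hsv>165)*255).astype(np.uint8);m[:120]=0;m[240:]=0;m[:,:70]=0;m[:,205:]=0
n,l,st,ce=cv2.connectedComponentsWithStats(m)
Q=[]
for i in range(1,n):
    if st[i,4]<5: continue
    p=f(ce[i],-.002);print(ce[i].round(1),st[i,4],p[:2].round(1));Q.append(p[:2])
Q=np.array(Q)
s=least_squares(lambda c:np.hypot(*(Q-c[:2]).T)-c[2],[*Q.mean(0),45],loss="soft_l1");c=s.x;print("centre shoe",c,s.fun.round(1))
for q in Q: print(q.round(1),"cw angle",np.degrees(np.arctan2(q[1]-c[1],-(q[0]-c[0]))).round(1))
for u in((178,337),(190,317),(184,327)):
    q=f((u[0]*.64,u[1]*.64),.042);print("pointer",q[:2].round(1),np.degrees(np.arctan2(q[1]-c[1],-(q[0]-c[0]))).round(1),np.hypot(q[0]-c[0],q[1]-c[1]))
print(arm.get_obs()["joint_positions"].round(3))
E
python3 dial.py
```

```text
[139.  138.4] 21 [ 27.3 146.6]
[163.1 144.4] 22 [ 22.1 126. ]
[116.7 144.8] 22 [ 21.7 167. ]
[ 94.5 157.5] 135 [ 10.4 188.5]
[181.5 161. ] 22 [  7.2 110.9]
[100.  183.9] 19 [-14.1 187.3]
[189.  182.9] 19 [-13.2 105.6]
[116.5 209.5] 36 [-39.2 175.7]
[127.2 220.1] 10 [-50.  166.9]
[149.9 224.6] 15 [-54.6 145.8]
centre shoe [-13.47014778 146.54823583  41.05767579] [-0.2 -0.  -0.3  7.2  0.1 -0.3 -0.1 -2.2  0.8  0.1]
[ 27.3 146.6] cw angle 179.9
[ 22.1 126. ] cw angle -150.0
[ 21.7 167. ] cw angle 149.8
[ 10.4 188.5] cw angle 119.6
[  7.2 110.9] cw angle -120.1
[-14.1 187.3] cw angle 89.1
[-13.2 105.6] cw angle -90.4
[-39.2 175.7] cw angle 48.5
[-50.  166.9] cw angle 29.2
[-54.6 145.8] cw angle -1.1
pointer [-27.5 155.4] 32.1 16.620068504925577
pointer [-16.9 147.9] 22.0 3.7178802204204198
pointer [-22.2 151.6] 30.2 10.10138087705556
[ 1.400e-02 -9.100e-02 -6.000e-01  5.370e-01  2.000e-03  3.141e+00]
```

Nine marks fall on their 30° grid; the dial axis is at shoe (-13.5, 146.5) mm and the pointer at about 33°. Joint 6 is at its upper limit, so I'll use the half-turned grasp: turn the tool -147° while moving over the dial.

```bash
cat >> h.py <<'E'
def dialpose(th,h):  # h: TCP height over liner
    return SH+SR@np.array([-.0135,.1465,h]), TR@R.from_euler("z",th-180,degrees=True).as_matrix()
E
python3 -c "
from h import *
p,_=dialpose(0,.13);need(p,TR)"
```

```text
t 15.27 tcp [0.5166 0.0079 0.2294] F [-0.   0.7  0.2] gap 0.0855 gf 0.0 dq 0.001
turn deg [-0.06  0.   -0.05] shift now mm [   0.2 -102.5    3.3] shift after turn [   0.3 -102.5    3.1]
```

Emit:
arm_command(
  increments=[
    [[0,-34,1],[0,0,0],0],
    [[0,-34,1],[0,0,0],0],
    [[0,-34,1],[0,0,0],0],
    [[0,0,0],[0,0,-7],0],
    [[0,0,0],[0,0,-7],0],
    [[0,0,0],[0,0,-7],0],
    [[0,0,0],[0,0,-7],0],
    [[0,0,0],[0,0,-7],0],
    [[0,0,0],[0,0,-7],0],
    [[0,0,0],[0,0,-7],0],
  ],
)

```text
time: 16.1
tcp_pos: [0.5175, 0.0518, 0.2271]
tcp_rot: [0.857, 0.446, 0.241, 0.093]
ft_force: [-0.2, 0.2, 0.2]
finger_gap: 0.0854
grasp_force: 0.0
```

Emit:
arm_command(
  increments=[
    [[0,0,0],[0,0,-7],0],
    [[0,0,0],[0,0,-7],0],
    [[0,0,0],[0,0,-7],0],
    [[0,0,0],[0,0,-7],0],
    [[0,0,0],[0,0,-7],0],
    [[0,0,0],[0,0,-7],0],
    [[0,0,0],[0,0,-7],0],
    [[0,0,0],[0,0,-7],0],
    [[0,0,0],[0,0,-7],0],
    [[0,0,0],[0,0,-7],0],
  ],
)

```text
time: 16.93
tcp_pos: [0.5176, 0.0518, 0.2271]
tcp_rot: [0.446, 0.857, 0.144, 0.215]
ft_force: [0.2, 0.7, -0.2]
finger_gap: 0.0853
grasp_force: 0.0
```

Emit:
arm_command(
  increments=[
    [[0,0,0],[0,0,-7],0],
    [[0,0,0],[0,0,-7],0],
    [[0,0,0],[0,0,-7],0],
    [[0,0,0],[0,0,-6],0],
    [[0,0,0],[0,0,0],0],
    [[0,0,0],[0,0,0],0],
    [[0,0,0],[0,0,0],0],
    [[0,0,0],[0,0,0],0],
  ],
)

```text
time: 17.6
tcp_pos: [0.5175, 0.0522, 0.2273]
tcp_rot: [0.237, 0.936, 0.091, 0.242]
ft_force: [-0.6, -0.3, 0.6]
finger_gap: 0.0855
grasp_force: 0.0
```

```bash
python3 - <<'E'
from h import *
p,Rt=dialpose(33.5,.042);need(p,Rt);print(arm.get_obs()["joint_positions"].round(3))
C=cam("wrist");w=arm.camera("wrist")
for th in(0,33.5,120):pass
f=lambda uv,h:(SR.T@(onplane(C,uv,n=SR[:,2],q=SH+SR[:,2]*h)-SH)*1e3)
g=cv2.cvtColor(w,cv2.COLOR_BGR2GRAY);print(proj(C,SH+SR@[-.0135,.1465,.042]))
m=((g>130)*255).astype(np.uint8);n,l,st,ce=cv2.connectedComponentsWithStats(m)
for i in range(1,n):
    q=f(ce[i],.042)-np.array([-13.5,146.5,0])
    if st[i,4]>5 and np.hypot(*q[:2])<26:
        ys,xs=np.where(l==i);P=np.array([f((x,y),.042)[:2] for x,y in zip(xs,ys)]);u=np.linalg.svd(P-P.mean(0))[2][0]
        print(ce[i],st[i,4],q[:2].round(1),"pos angle",np.degrees(np.arctan2(q[1],-q[0])),"line angle",np.degrees(np.arctan2(u[1],-u[0])))
E
```

```text
t 17.6 tcp [0.5175 0.0522 0.2273] F [-0.6 -0.3  0.6] gap 0.0855 gf 0.0 dq 0.012
turn deg [ 2.28 -1.52  3.38] shift now mm [27.  46.7 91.2] shift after turn [32.2 48.5 88.5]
[ 0.096 -0.082 -0.599  0.53   0.008  0.595]
[320.23799652 165.85821906]
[322.08139535 153.5       ] 86 [-7.6  5.4] pos angle 35.30146049127392 line angle -142.46770516802263
```

Emit:
arm_command(
  increments=[
    [[0,0,0],[2.3,-1.5,5.9],0],
    [[0,0,0],[0,0,0],0],
    [[0,0,0],[0,0,0],0],
    [[0,0,0],[0,0,0],0],
    [[0,0,0],[0,0,0],0],
  ],
)

```text
time: 18.07
tcp_pos: [0.5174, 0.0524, 0.2274]
tcp_rot: [0.289, 0.922, 0.082, 0.245]
ft_force: [0.1, 0.8, -0.1]
finger_gap: 0.0855
grasp_force: 0.0
```

```bash
python3 -c "
from h import *
p,Rt=dialpose(36,.042);need(p,Rt)"
```

```text
t 18.07 tcp [0.5174 0.0524 0.2274] F [ 0.1  0.8 -0.1] gap 0.0855 gf 0.0 dq 0.01
turn deg [-0.   -0.1   0.26] shift now mm [33.8 47.  88.6] shift after turn [34.1 46.9 88.6]
```

Emit:
arm_command(
  increments=[
    [[17,24,0],[0,0,0],0],
    [[17,23,0],[0,0,0],0],
    [[0,0,20],[0,0,0],0],
    [[0,0,20],[0,0,0],0],
    [[0,0,0],[0,0,0],0],
    [[0,0,0],[0,0,0],0],
    [[0,0,0],[0,0,0],0],
  ],
)

```text
time: 18.65
tcp_pos: [0.5363, 0.1104, 0.1931]
tcp_rot: [0.29, 0.922, 0.081, 0.245]
ft_force: [1.1, 0.1, 0.3]
finger_gap: 0.0851
grasp_force: 0.0
```

```bash
python3 -c "
from h import *
p,Rt=dialpose(36,.042);need(p,Rt)"
```

```text
t 18.65 tcp [0.5363 0.1104 0.1931] F [1.1 0.1 0.3] gap 0.0851 gf 0.0 dq 0.013
turn deg [-0.06 -0.07  0.15] shift now mm [ 0.2  0.3 49. ] shift after turn [ 0.3  0.3 49. ]
```

Emit:
arm_command(
  increments=[
    [[0,0,20],[0,0,0],0],
    [[0,0,15],[0,0,0],0],
    [[0,0,8],[0,0,0],0],
    [[0,0,5],[0,0,0],0],
    [[0,0,0],[0,0,0],0],
    [[0,0,0],[0,0,0],0],
  ],
)

```text
time: 19.15
tcp_pos: [0.5604, 0.111, 0.1516]
tcp_rot: [0.29, 0.922, 0.082, 0.245]
ft_force: [-0.1, -0.4, 0.0]
finger_gap: 0.0855
grasp_force: 0.0
```

Emit:
arm_command(
  increments=[
    [[0,0,0],[0,0,0],1],
    [[0,0,0],[0,0,0],1],
    [[0,0,0],[0,0,0],1],
    [[0,0,0],[0,0,0],1],
    [[0,0,0],[0,0,0],1],
    [[0,0,0],[0,0,0],1],
    [[0,0,0],[0,0,0],1],
    [[0,0,0],[0,0,0],1],
    [[0,0,0],[0,0,0],1],
  ],
)

```text
time: 19.9
tcp_pos: [0.5603, 0.1113, 0.1513]
tcp_rot: [0.29, 0.922, 0.082, 0.245]
ft_force: [-4.8, 1.2, 5.3]
finger_gap: 0.0129
grasp_force: 59.3
```

```bash
python3 -c "
from h import *
p,Rt=dialpose(36,.042);need(p,Rt)
p,Rt=dialpose(120,.042);need(p,Rt)"
```

```text
t 19.9 tcp [0.5603 0.1113 0.1513] F [-4.8  1.2  5.3] gap 0.0129 gf 59.3 dq 0.001
turn deg [-0.02 -0.07  0.16] shift now mm [-0.1 -0.1  0.8] shift after turn [-0.1 -0.1  0.8]
t 19.9 tcp [0.5603 0.1113 0.1513] F [-4.8  1.2  5.3] gap 0.0129 gf 59.3 dq 0.001
turn deg [-7.000e-02 -4.000e-02  8.416e+01] shift now mm [-0.1 -0.1  0.8] shift after turn [-0.1  0.1  0.8]
```

Gripped (about 13 mm across the 14 mm bar). Turning +84° in 14 rows of 6°.

Emit:
arm_command(
  increments=[
    [[0,0,0],[0,0,6],1],
    [[0,0,0],[0,0,6],1],
    [[0,0,0],[0,0,6],1],
    [[0,0,0],[0,0,6],1],
    [[0,0,0],[0,0,6],1],
    [[0,0,0],[0,0,6],1],
    [[0,0,0],[0,0,6],1],
  ],
)

```text
time: 20.48
tcp_pos: [0.5611, 0.1118, 0.1518]
tcp_rot: [0.602, 0.755, 0.165, 0.199]
ft_force: [-1.0, 2.4, 3.2]
finger_gap: 0.0134
grasp_force: 58.8
```

Emit:
arm_command(
  increments=[
    [[0,0,0],[0,0,6],1],
    [[0,0,0],[0,0,6],1],
    [[0,0,0],[0,0,6],1],
    [[0,0,0],[0,0,6],1],
    [[0,0,0],[0,0,6],1],
    [[0,0,0],[0,0,6],1],
    [[0,0,0],[0,0,6],1],
    [[0,0,0],[0,0,0],1],
    [[0,0,0],[0,0,0],1],
    [[0,0,0],[0,0,0],1],
  ],
)

```text
time: 21.32
tcp_pos: [0.5619, 0.1117, 0.1524]
tcp_rot: [0.831, 0.492, 0.226, 0.128]
ft_force: [4.6, 3.0, 2.3]
finger_gap: 0.0129
grasp_force: 58.4
```

```bash
python3 -c "
from h import *
p,Rt=dialpose(120,.042);need(p,Rt)"
```

```text
t 21.32 tcp [0.5619 0.1117 0.1524] F [4.6 3.  2.3] gap 0.0129 gf 58.4 dq 0.002
turn deg [ 0.06 -0.11  0.37] shift now mm [-1.4 -1.4  0.9] shift after turn [-1.4 -1.4  0.9]
```

Tool is at 120° within 0.4°. Opening, backing off and checking.

Emit:
arm_command(
  increments=[
    [[0,0,0],[0,0,0],0],
    [[0,0,0],[0,0,0],0],
    [[0,0,0],[0,0,0],0],
    [[0,0,0],[0,0,0],0],
    [[0,0,0],[0,0,0],0],
    [[0,0,0],[0,0,0],0],
    [[0,0,0],[0,0,0],0],
    [[0,0,0],[0,0,0],0],
  ],
)

```text
time: 21.98
tcp_pos: [0.5604, 0.1111, 0.1511]
tcp_rot: [0.832, 0.491, 0.224, 0.128]
ft_force: [-0.7, -0.2, 0.1]
finger_gap: 0.0852
grasp_force: 0.0
```

Emit:
arm_command(
  increments=[
    [[0,0,-15],[0,0,0],0],
    [[0,0,-25],[0,0,0],0],
    [[0,0,-30],[0,0,0],0],
    [[0,0,-30],[0,0,0],0],
    [[0,0,-20],[0,0,0],0],
    [[0,0,0],[0,0,0],0],
    [[0,0,0],[0,0,0],0],
    [[0,0,0],[0,0,0],0],
    [[0,0,0],[0,0,0],0],
  ],
)

```text
time: 22.73
tcp_pos: [0.5003, 0.11, 0.2537]
tcp_rot: [0.832, 0.491, 0.224, 0.127]
ft_force: [0.2, 0.1, 0.0]
finger_gap: 0.0854
grasp_force: 0.0
```

```bash
python3 - <<'E'
from h import *
p,Rt=dialpose(120,.162);need(p,Rt)
C=cam("wrist");w=arm.camera("wrist");cv2.imwrite("pics/wrist9.png",w)
f=lambda uv,h:(SR.T@(onplane(C,uv,n=SR[:,2],q=SH+SR[:,2]*h)-SH)*1e3)
g=cv2.cvtColor(w,cv2.COLOR_BGR2GRAY)
m=((g>130)*255).astype(np.uint8);n,l,st,ce=cv2.connectedComponentsWithStats(m)
for i in range(1,n):
    q=f(ce[i],.042)-np.array([-13.5,146.5,0])
    if 300>st[i,4]>5 and np.hypot(*q[:2])<26:
        ys,xs=np.where(l==i);P=np.array([f((x,y),.042)[:2] for x,y in zip(xs,ys)]);u=np.linalg.svd(P-P.mean(0))[2][0]
        print(ce[i],st[i,4],q[:2].round(1),"pos angle",np.degrees(np.arctan2(q[1],-q[0])),"line angle",np.degrees(np.arctan2(u[1],-u[0])))
d=arm.camera("side");cv2.imwrite("pics/side9.png",d)
e=np.zeros((384,800,3),np.uint8);e[:,:512]=w;e[:216,512:]=cv2.resize(d[140:240,200:333],(288,216),interpolation=cv2.INTER_CUBIC)
cv2.imwrite("pics/m9.png",e)
E
```

```text
t 22.73 tcp [0.5003 0.11   0.2537] F [0.2 0.1 0. ] gap 0.0854 gf 0.0 dq 0.006
turn deg [-0.15  0.12  0.16] shift now mm [ 0.6  0.6 -0.5] shift after turn [ 0.6  0.6 -0.5]
[259.03846154 176.5       ] 52 [5.8 7.9] pos angle 126.40151412080012 line angle -60.33074633688023
```

View pics/m9.png

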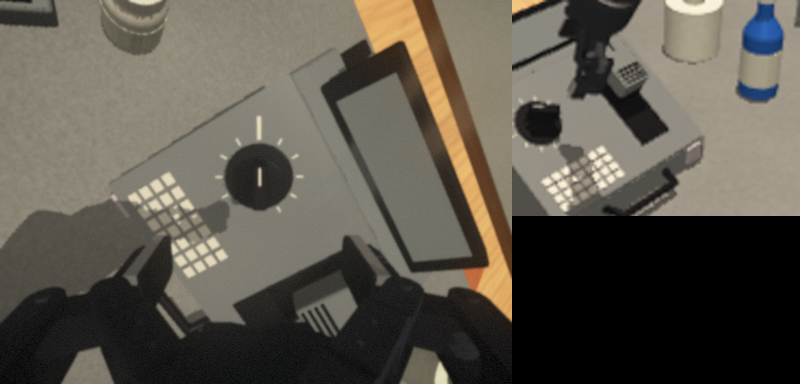

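The pointer line at (259,176) is collinear with the long mark at (259,128); the line angle is 119.7°. The pack is still home in the side panel, and the robot is clear of everything. Handing in.

```bash
python3 -c "
from station import arm
print(arm.close_job())"
```

```text
the job is handed in; nothing more can be done
None
```

The slotted pack is home on the shoe, held by its detent and let go; the dial pointer stands at the long mark (measured about 120°), and I handed the job in at about 23 s of the 67 s allowed, but no verdict came back.

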